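Empty the curing unit's tray, then open its hood, caught or not, and hold it open

TASK

The curing unit is due for a wipe-out: first take both finished nail stands from its catch tray and stand them upright in the white tote. Then tug the grey hood up (there is a steel handle on it), with the red release knob still where it is, to learn whether the catch has it; if it is caught, lower it again and slide the red knob all the way to the robot's left to free it. Raise the hood to about 45 degrees and finish holding it there, without letting go, leaving the polish bottles and the storage case where they are.

Things in the scene. Friction and masses are not known exactly. Their poses are not given: they have to be found in the camera images.
- stand0: Finished practice-nail stand with a red nail tip: white square foot 36x36x8 mm, upright round white post 14 mm in diameter from 8 to 44 mm above its underside, and the thin nail tip (11x4 mm, look only) up to 60 mm. 40 g. Origin: centre of the underside, z up. Starts upright on the catch tray; the two stands are at least 74 mm apart.
- stand1: The same kind of stand with a magenta nail tip.
- tray_mid (a point): Centre of the floor of the aluminium catch tray (170 mm along x, 150 mm along y, rim 8 mm above its floor), fixed to the -y side of the white curing unit. The tray floor is 6 mm above the table. Axes as the unit's: x from its front (ledge with red knob) to its back, y along its front.
- unit: The fixed white curing unit, body 240x240 mm, 85 mm high, with the hood on top of it and a 45 mm deep open ledge along its front. Origin: centre of the underside of that body (the tray not counted), on the table. x points from the front ledge, which faces the robot, to the back; y along the front, to the robot's left; the tray is on its -y side. The side wall next to the tray is at y = -120 mm; the stands are 60 to 100 mm away from that wall.
- tote: White slotted plastic tote (basket) without lid: 240 mm along its x, 180 mm along its y, 60 mm high, walls 5 mm, floor 5 mm thick. 0.45 kg, loose on the table. Origin: centre of the underside, z up. It stands on either side of the unit, in the place swapped with the pale storage case. A polish bottle stands in it near x = +85 mm; all of the tote with x below +40 mm is free.
- hood_angle (a joint): Angle of the grey hood (rad): 0 shut, grows as its front edge rises; stop at 1.25. Nothing holds it up: let go, it falls shut. It takes 2 to 4 N upward at the handle to raise. A hidden catch under its front edge may or may not be engaged, which cannot be seen; the hood is shut in both cases. Caught, it lifts freely for about 8 mm at the front edge (0.045 rad) and then stops hard; not caught, it keeps rising.
- hood: The grey hood: a flat cover 188 mm deep (x), 236 mm wide (y), its top face 20 mm above the ledge when shut, 0.45 kg, with the steel handle on top. Origin: middle of the hinge line; x and y as the unit's when shut.
- hood_hinge (a point): Middle of the hood's hinge line, at its far edge, 85 mm above the table; the axis runs along the unit's y.
- hood_handle (a point): Steel bow handle on top of the hood: a round bar 12 mm in diameter and 100 mm long along its y between two posts. The point is the middle of the bar's axis, 30 mm above the hood's top face, so fingers fit under and on either side of it; it moves and turns with the hood. With the hood shut it lies 163 mm in front (-x) of the hinge line and 52 mm above it.
- latch (a joint): Position of the red release knob along its slot (m): 0 latched position (start), 0.030 fully released. It slides along the unit's +y, that is to the robot's left; friction 2 N, stays where it is left. Above 0.022 the catch is free in every case. Slide it with the hood lowered; the hood does not relatch by itself while the knob stays over.
- latch_knob (a point): Centre of the top of the red release knob: block 20 mm along x, 16 mm along y, standing 36 mm above the ledge in front of the hood (ledge 85 mm above the table). It is 50 mm to the +y side of the handle's middle and 49 mm in front of the bar when latched. The hood's front face is 23 mm behind the knob's centre and 20 mm high above the ledge.
- polish_pink: Bystander: small pink polish bottle, 28 mm in diameter, 64 mm high, standing in the tote near its +x end. Origin: centre of the underside.
- polish_blue: Bystander: small blue polish bottle, 28 mm in diameter, 64 mm high, between robot and tray. Origin: centre of the underside.
- case: Bystander: pale storage case with lid, 156x156x120 mm, 1.5 kg, on the other side of the unit from the tote. Origin: centre of the underside.
There are look-alikes about, which are no part of the job. What is shaped like the stand0 but yellow is not meant.

How it is judged:
On the way, in this order (a step that is already met when the one before it is completed fails the run):
1. both finished stands stand upright in the tote, let go (x of stand0 in the frame of tote between -0.115 and 0.115 m and y of stand0 in the frame of tote between -0.085 and 0.085 m and z of stand0 in the frame of tote between -0.003 and 0.014 m and angle between each of stand0, stand1's own z axis and vertical below 0.25 rad and contact force between the fingers and stand0 below 0.1 N and linear speed of each of stand0, stand1 below 0.05 m/s and x of stand1 in the frame of tote between -0.115 and 0.115 m and y of stand1 in the frame of tote between -0.085 and 0.085 m and z of stand1 in the frame of tote between -0.003 and 0.014 m and contact force between the fingers and stand1 below 0.1 N), for 0.2 s.
2. the hood is tugged up with the fingers (over 0.025 rad) while the release knob is still in its latched position (value of joint hood_angle above 0.025 rad and value of joint latch below 0.005 m and contact force between the fingers and hood above 0.5 N), for 0.1 s.
3. the hood is raised past 0.4 rad (value of joint hood_angle above 0.4 rad), for 0.1 s.
At the end, for the whole second after the job is handed in: Both stands are inside the tote, on its floor, upright within 0.25 rad, untouched by the fingers and at rest; the hood stands still at 0.6 to 1.0 rad (34 to 57 degrees), carried by the fingers (contact over 1 N) through the last second (all of step 1 and value of joint hood_angle between 0.6 and 1 rad and velocity of joint hood_angle between -0.15 and 0.15 rad/s and contact force between the fingers and hood above 1 N); the arm keeps its last pose, push and grip.
It fails at once if a polish bottle or the storage case is pushed more than 5 cm from its place or tipped over (distance of any of polish_pink, polish_blue, case from where it was at the start of the episode above 0.05 m or angle between any of polish_pink, polish_blue, case's own z axis and vertical above 0.6 rad).
It also fails if it takes over 72 s, if anything falls off the work surface, if the arm or the gripper's body presses on something with over 40 N, if the wrist force passes 120 N, or if a joint passes its speed limit or range.

ROBOT

A 6-joint arm with a two-finger parallel gripper is mounted at the origin on the work surface. World frame = base frame: x ahead of the robot, y to its left, z up, the work surface at z = 0. Lengths are in m, angles in rad, forces in N, time in s.
With the tool pointing down it reaches from about 0.275 to 0.75 m from the base axis. Payload 10.2 kg.
Tool frame: the origin (TCP) lies midway between the tips of the shut fingers; the grasp point (between the pads) lies 19 mm behind it (env.hold_point_z is the distance from the TCP to the grasp point, in m); z points along the fingers, y is the line along which they close (so a half turn about z gives the same grasp; the last joint's range is limited). The gripper opens to 85 mm and grips with 20 to 120 N. Pads are 22 mm wide; open, the fingers measure 114 mm over their backs; the gripper's body (76 mm by 85 mm) begins 54 mm behind the grasp point. The pads swing forward as they close: fully open they stand 13 mm farther back than shut.
Start: joints at [-1.516, 0.313, 1.498, -0, 1.331, -0.223], TCP at [0.144, -0.505, 0.231] pointing down, gripper open.
Joint ranges: [-2.94, 2.94], [-0.97, 2.17], [0.19, 2.56], [-1.23, 4.37], [0.02, 3.11], [-2.88, 2.88]. Speed limits (rad/s): [2.39, 2.39, 3.01, 3.14, 3.14, 3.14].

INTERFACE

Orientations are given as a unit quaternion [x, y, z, w].
In Python, from bench import env, kinematics, monitor, eyes, job gives the robot as it stands. The module is installed in compiled form; this text tells all that it offers. Calls block until the motion is done:
- env.reach(position, orientation): joint-space move of the TCP to a pose.
- env.movel(position, velocity=0.15, frame=None, guard=None): straight line of the TCP; frame=None keeps the orientation; velocity is the mean speed in m/s. With guard (N) it stops when the force on the tool has changed by that much, and returns True; else False.
- env.set_joints(angles): joint-space move.
- env.release() and env.close_gripper(effort=None): open the fingers fully, or close them until they stop; effort is the grip in N (None keeps the last).
- env.hold(seconds).
- kinematics.ik(position, orientation): joint angles nearest the present ones, or None.
- monitor.sense(): the state.
- eyes.grab_frame(name): name is "scene" or "top" or "wrist"; returns a dict with "frame" (480x640x3 uint8, red, green, blue), "mtx" (3x3 intrinsics, pixels), "k1" (the pictures are not rectified: a ray, as slopes to the right and down, at radius r is drawn at 1 + k1 r^2 times it, then the intrinsics apply), "view" (4x4, takes a point from world to camera coordinates). Camera axes: x right, y down, z forward; pixel columns grow to the right and rows downward; lengths in m; the calibration is good to about 2 mm. A picture is of the moment at which its call begins. There is no depth.
A pose or a line that the arm cannot do raises env.MotionError and nothing moves.
- job.hand_in(): hands the job in; it is judged then, once.
The state is a dict: "clock": time; "joints": joint angles; "qvel": joint speeds; "joint_efforts": joint torques, N m; "position": TCP position; "ee_rot": TCP orientation; "contact_force": force on the tool from outside, world axes, zero at the start; "ft_torque": the same for the moment, N m; "finger_gap": opening from 0.0 (shut) to 1.0 (fully open); "gripper_force": force on a finger pad.
Only numpy, scipy, OpenCV 4.12 (cv2) and the standard library are available. Lean on these libraries where they do the work, as an engineer would, in place of code of your own. Each camera call takes 0.05 s, during which the arm holds its last target. There are 200 camera calls.

## Working session

There is one attempt and no reset: what is moved stays moved. The work goes in short steps, each a Python script; the robot and the scene stay as the last script left them, time stands still between calls to the robot, and variables do not carry over. Pictures are saved under pics/ and viewed, at most 10 in all, crops included, and the job is handed in when it is done.

```bash
mkdir -p pics
python3 - <<'E'
from bench import env,monitor,eyes
import cv2,pickle,numpy as np
D={n:eyes.grab_frame(n) for n in("scene","top")}
pickle.dump(D,open("d0.pkl","wb"))
for n in D:
    cv2.imwrite(f"pics/{n}0.png",D[n]["frame"][:,:,::-1]); print(n,D[n]["mtx"].tolist(),D[n]["k1"],np.round(D[n]["view"],4).tolist())
print(monitor.sense())
E
```

```text
scene [[567.9903719707575, 0.0, 314.0607860045581], [0.0, 567.9903719707575, 234.68861967543694], [0.0, 0.0, 1.0]] -0.11623606455414912 [[0.6654, 0.7465, 0.001, -0.3936], [0.5972, -0.5314, -0.6008, -0.2483], [-0.448, 0.4004, -0.7994, 1.7205], [0.0, 0.0, 0.0, 1.0]]
top [[448.1024348038885, 0.0, 327.2196838108593], [0.0, 448.1024348038885, 244.03534977886397], [0.0, 0.0, 1.0]] -0.020311241609579558 [[0.0137, -0.9995, -0.0275, 0.0131], [-0.9811, -0.0081, -0.1933, 0.5825], [0.193, 0.0297, -0.9808, 0.853], [0.0, 0.0, 0.0, 1.0]]
{'clock': 0.1, 'joints': array([-1.51642638e+00,  3.13405104e-01,  1.49838738e+00,  7.42463056e-06,
        1.33096490e+00, -2.23411341e-01]), 'qvel': array([ 3.75441260e-04, -6.33769721e-04, -2.20880402e-03, -9.68083025e-05,
        6.91588007e-04,  2.16892456e-03]), 'joint_efforts': array([ 1.66720551e-03, -4.12906301e+01, -2.60143876e+01, -2.71070776e-04,
        3.04493740e-03,  4.99513519e-06]), 'position': array([ 0.14393846, -0.50464339,  0.23077675]), 'ee_rot': array([ 9.90370144e-01,  1.38443630e-01,  5.27559030e-05, -5.79980727e-04]), 'contact_force': array([0.13783903, 0.2584147 , 1.06849555]), 'ft_torque': array([-0.01854446,  0.02699457,  0.0096133 ]), 'gripper_force': 0.0, 'finger_gap': 1.002538334557274}
```

View pics/scene0.png

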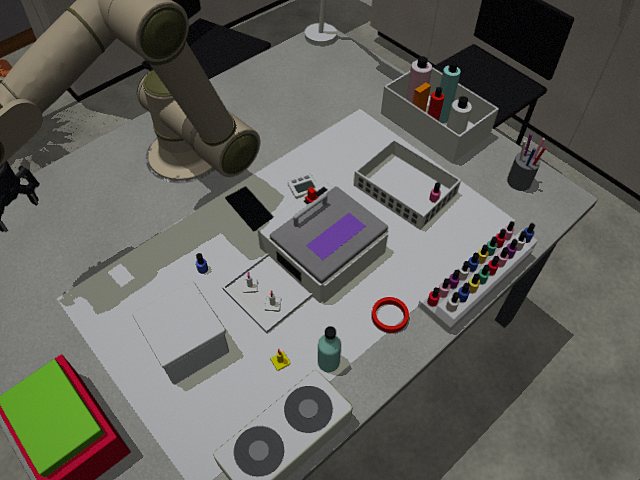

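View pics/top0.png

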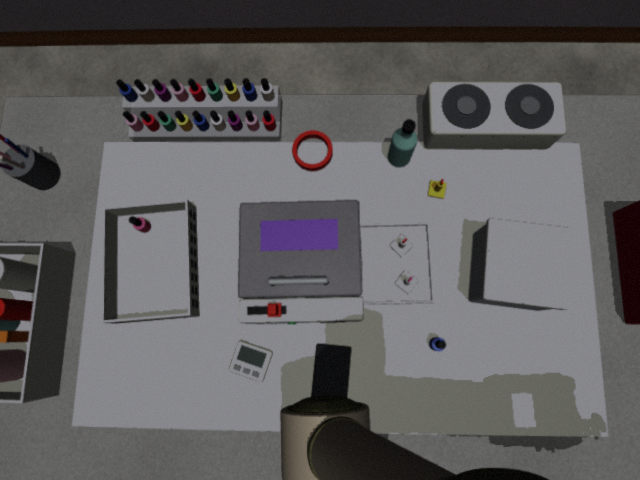

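The scene shows the unit with its red knob at top-view (275,310) and its handle at about (299,281). The tote is at (152,262) with the pink bottle at (140,224), the case at (525,262) and the blue bottle at (437,343). There are three stand-like things: (402,244) and (407,281) on the catch tray, and a yellow one at (437,188) off the tray. The two on the tray fit the description because they have white feet and red/magenta tips; the yellow one is the look-alike. I'll confirm this in a crop and measure.

```bash
cat > h.py <<'E'
import numpy as np,cv2
def rays(d,uv):
    n=cv2.undistortPoints(np.float64(uv).reshape(-1,1,2),d["mtx"],np.array([d["k1"],0,0,0.])).reshape(-1,2)
    V=np.array(d["view"]);R=V[:3,:3]; return -R.T@V[:3,3], np.c_[n,np.ones(len(n))]@R
def cast(d,uv,z):
    c,r=rays(d,uv); return c+r*((z-c[2])/r[:,2])[:,None]
def tri(d1,u1,d2,u2):
    c1,r1=rays(d1,[u1]);c2,r2=rays(d2,[u2]);A=np.c_[r1[0],-r2[0]]
    t=np.linalg.lstsq(A,c2-c1,rcond=None)[0];p,q=c1+t[0]*r1[0],c2+t[1]*r2[0];return (p+q)/2,np.linalg.norm(p-q)
def blobs(img,lo,hi,roi,amin=3):
    x0,y0,x1,y1=roi;h=cv2.cvtColor(img[y0:y1,x0:x1],cv2.COLOR_RGB2HSV)
    m=cv2.inRange(h,lo,hi) if lo[0]<=hi[0] else cv2.inRange(h,(lo[0],)+lo[1:],(180,)+hi[1:])|cv2.inRange(h,(0,)+lo[1:],hi)
    n,_,s,c=cv2.connectedComponentsWithStats(m)
    return [(s[i,4],(c[i]+[x0,y0]).round(1).tolist(),s[i,:4].tolist()) for i in range(1,n) if s[i,4]>=amin],m
E
python3 - <<'E'
import pickle;from h import *
D=pickle.load(open("d0.pkl","rb"));T,S=D["top"],D["scene"]
np.set_printoptions(precision=4,suppress=True)
lo,hi=(140,70,50),(12,255,255)
B={}
for n,d,roi in(("top",T,(362,226,430,302)),("scene",S,(225,262,305,325))):
    B[n]=blobs(d["frame"],lo,hi,roi)[0]
    for a,c,s in B[n]: print(n,a,c,s,cast(d,[c],.058)[0],d["frame"][int(c[1]),int(c[0])])
print("knob",blobs(T["frame"],(170,120,80),(10,255,255),(235,295,365,325))[0],blobs(S["frame"],(170,120,80),(10,255,255),(290,175,340,210))[0])
for z,n,uv in((.137,"handle",[(269,282),(328,281)]),(.105,"hood corners BL,BR,FR,FL",[(239,203),(360,201),(361,297),(239,298)]),(.06,"tote",[(105,208),(188,203),(190,318),(104,322)]),(.121,"knob",[(275,309)]),(.014,"tray",[(428,225),(432,303)])):
    print(n,cast(T,uv,z))
g=T["frame"]; a=cv2.resize(g[175:305,360:460],None,fx=4.5,fy=4.5,interpolation=2);b=cv2.resize(g[195:325,232:300],None,fx=4.5,fy=4.5,interpolation=2)
cv2.imwrite("pics/crop1.png",np.hstack([a,b])[:,:,::-1])
E
```

```text
top 14 [404.1, 240.2] [40, 12, 5, 5] [ 0.5913 -0.136   0.058 ] [118  40  38]
top 13 [409.6, 279.0] [46, 51, 4, 5] [ 0.5126 -0.1454  0.058 ] [106  39  69]
scene 8 [247.6, 273.6] [22, 10, 2, 5] [ 0.5068 -0.1428  0.058 ] [173 121 144]
scene 6 [271.2, 292.3] [46, 28, 2, 5] [ 0.5867 -0.1332  0.058 ] [157   0   0]
knob [(np.int32(152), [273.7, 309.7], [32, 8, 14, 14])] [(np.int32(38), [311.0, 189.7], [17, 12, 9, 7]), (np.int32(33), [310.3, 198.6], [15, 21, 13, 7])]
handle [[0.4951 0.1225 0.137 ]
 [0.4981 0.0148 0.137 ]]
hood corners BL,BR,FR,FL [[ 0.6538  0.1931  0.105 ]
 [ 0.6592 -0.0448  0.105 ]
 [ 0.4722 -0.0466  0.105 ]
 [ 0.4676  0.1834  0.105 ]]
tote [[0.6549 0.4868 0.06  ]
 [0.6665 0.3109 0.06  ]
 [0.4301 0.2894 0.06  ]
 [0.4196 0.4628 0.06  ]]
knob [[0.4471 0.1121 0.121 ]]
tray [[ 0.634  -0.1939  0.014 ]
 [ 0.4685 -0.1973  0.014 ]]
```

View pics/crop1.png

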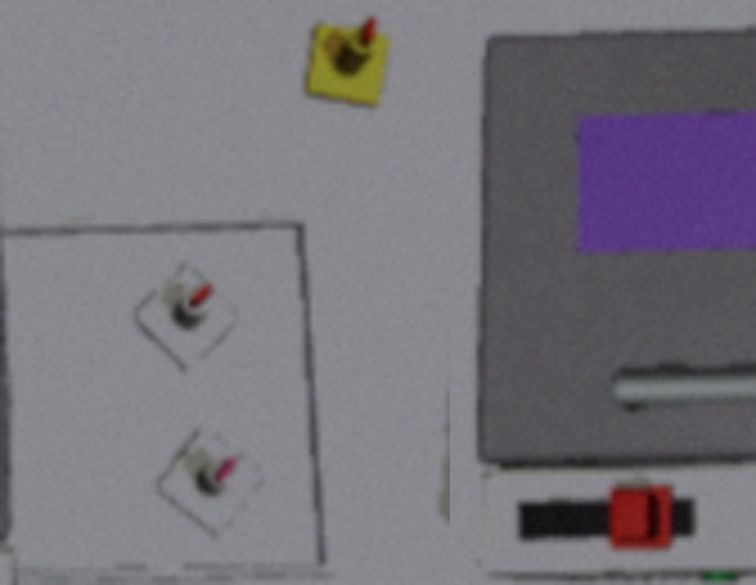

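The crop confirms it: the two white stands on the tray, red-tipped at (402,244) and magenta-tipped at (407,281), are the ones meant, and the yellow-footed one is the look-alike. The sizes check out: tote 236x176 mm, hood 187x235 mm, stands 80 mm apart and 86–95 mm from the wall. I'll move the stands now.

```bash
cat >> h.py <<'E'
from scipy.spatial.transform import Rotation as Ro
def down(yaw,tilt=0):  # tool y at yaw from world y
    return (Ro.from_euler('z',yaw)*Ro.from_euler('y',tilt)*Ro.from_euler('x',np.pi)).as_quat()
TC=np.array([.5428,.3875]);TY=.101
def tote(x,y): return TC+np.array([[np.cos(TY),-np.sin(TY)],[np.sin(TY),np.cos(TY)]])@[x,y]
E
cat > s1.py <<'E'
from h import *
from bench import env,kinematics,monitor,eyes
q=min((down(0),down(np.pi)),key=lambda q:9 if (j:=kinematics.ik([.51,-.143,.2],q)) is None else abs(j[5]))
print(q,kinematics.ik([.51,-.143,.2],q),kinematics.ik([*tote(-.065,0),.03],q))
for i,(p,t) in enumerate((((.510,-.1441),tote(.015,0)),((.589,-.1346),tote(-.065,0)))):
    if i==0: env.reach([*p,.2],q)
    else: env.movel([*p,.21],.3,frame=q)
    env.movel([*p,.021],.15); env.close_gripper(40); s=monitor.sense(); print("gap",s["finger_gap"],s["gripper_force"],s["clock"])
    env.movel([*p,.22],.2); print("gap",monitor.sense()["finger_gap"])
    env.movel([*t,.22],.3); env.movel([*t,.08],.2)
    print("down",env.movel([*t,.0208],.07,guard=8),monitor.sense()["position"])
    env.release(); env.movel([*t,.22],.25)
    print(monitor.sense()["clock"])
    if i==0: cv2.imwrite("pics/w1.png",eyes.grab_frame("wrist")["frame"][:,:,::-1])
E
python3 s1.py
```

```text
[1.000000e+00 0.000000e+00 0.000000e+00 6.123234e-17] [-4.94747224e-01  3.49040044e-01  1.53184669e+00 -4.44089210e-16
  1.26070592e+00  1.07604910e+00] [ 4.81343547e-01  7.12972073e-01  1.42991584e+00 -4.44089210e-16
  9.98704739e-01  2.05213987e+00]
gap 0.14899653273075353 38.961541056632996 3.9667
gap 0.14934187612082025
down True [0.55707794 0.38872812 0.02021883]
10.375
gap 0.1457986470182524 38.94196629524231 14.3917
gap 0.15131700262372363
down True [0.47752871 0.38060395 0.02016466]
20.775
```

Run:
```python
from h import *; import pickle
from bench import env,kinematics,monitor,eyes
H=np.array([.4966,.0687])
for y in(np.pi/2,-np.pi/2):print(kinematics.ik([*H,.25],down(y+.025)))
q=min((down(y+.025) for y in(np.pi/2,-np.pi/2)),key=lambda q:9 if (j:=kinematics.ik([*H,.25],q)) is None else abs(j[5]))
env.reach([*H,.25],q); env.hold(.2)
W,S=eyes.grab_frame("wrist"),eyes.grab_frame("scene")
pickle.dump((W,S),open("d1.pkl","wb"))
print(monitor.sense()["clock"])
a=cv2.resize(S["frame"][130:240,340:480],(560,440));b=cv2.resize(W["frame"],(240,180))
cv2.imwrite("pics/a1.png",cv2.resize(S["frame"][130:240,340:480],(560,440))[:,:,::-1]);cv2.imwrite("pics/w2.png",W["frame"][:,:,::-1])
```

```text
[-0.09664779  0.24675908  1.53561218  0.          1.35922139 -0.12164779]
None
22.9583
```

View pics/a1.png

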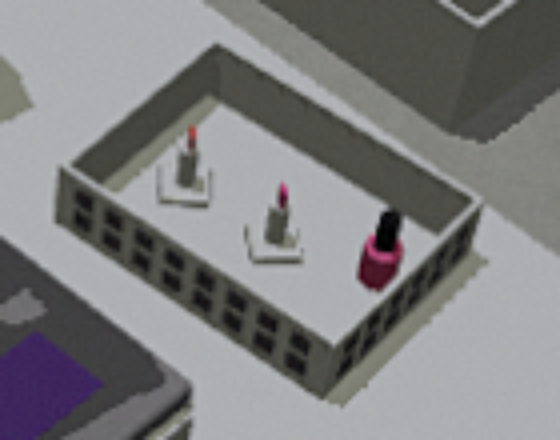

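View pics/w2.png

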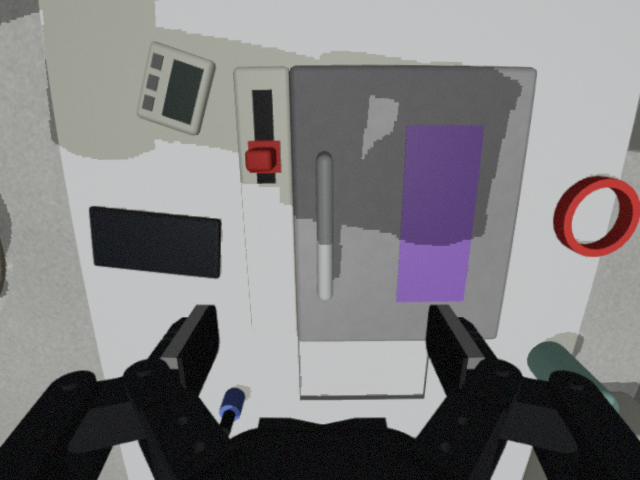

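Both stands are upright in the tote at crop (188,185) and (278,240), with the pink bottle untouched. The wrist view shows the bar from (324,153) to (325,299) and the knob top at (259,159). I'll refine the handle and knob positions with it, then tug.

Run:
```python
from h import *; import pickle
from bench import env,kinematics,monitor,eyes
W,S=pickle.load(open("d1.pkl","rb"))
h=cast(W,[(324,152),(325,300)],.137);k=cast(W,[(259,159)],.121);print(h,k)
m=h.mean(0)
p=np.array([.4966,.0687])
assert np.linalg.norm(m[:2]-p)<.012
p=(p+m[:2])/2 if np.linalg.norm(m[:2]-p)<.005 else m[:2]
print("handle",p)
env.movel([*p,.15],.15); print(env.movel([*p,.119],.06,guard=10))
env.close_gripper(50); s=monitor.sense(); print(s["finger_gap"],s["gripper_force"],s["position"],s["contact_force"],s["clock"])
z=s["position"][2]
r=env.movel([p[0],p[1],z+.015],.02,guard=14); env.hold(.3); s=monitor.sense()
print("caught",r,s["position"],s["contact_force"],s["finger_gap"],s["clock"])
```

```text
[[0.4971304  0.12687428 0.137     ]
 [0.50102107 0.01365669 0.137     ]] [[0.44957377 0.11936506 0.121     ]]
handle [0.49783787 0.06948274]
False
0.12202520665316449 48.648231625556946 [0.49825586 0.06948367 0.11920999] [ 2.47120749  0.75372873 -0.45672263] 25.1167
caught True [0.49893653 0.06951218 0.12137232] [ 3.10030614 -0.50893721 -6.72580234] 0.1171447945364953 25.775
```

The guard tripped after only 2 mm, short of the catch's 7 mm, so it was probably a transient. I'll go on with a larger guard.

Run:
```python
from h import *
from bench import env,monitor
s=monitor.sense();x,y,z=s["position"]
for i in range(1,9):
    r=env.movel([x,y,z+.0016*i],.02,guard=25); s=monitor.sense()
    print(r,s["position"].round(4),s["contact_force"].round(1),round(s["finger_gap"],3))
    if r or s["contact_force"][2]<-28: break
env.hold(.3); s=monitor.sense(); print(s["position"],s["contact_force"],s["clock"])
```

```text
False [0.4995 0.0695 0.123 ] [ 6.4  1.3 -6. ] 0.12
False [0.5001 0.0695 0.1247] [ 9.7  1.7 -8.4] 0.114
False [0.5006 0.0696 0.1264] [ 13.    1.6 -10. ] 0.122
False [0.5008 0.0696 0.127 ] [ 18.5   1.  -20.3] 0.117
False [0.5009 0.0696 0.1276] [ 23.8   2.  -31. ] 0.12
[0.50092772 0.06958167 0.12760602] [ 25.31044227   1.4472265  -30.02192737] 27.325
```

The hood rose 8 mm freely and then stopped hard, with the force climbing from 10 to 31 N, so the catch has it. I'll lower the hood and slide the knob.

Run:
```python
from h import *; import pickle
from bench import env,monitor,eyes
env.movel([.4983,.0695,.1192],.03); env.hold(.1); env.release(); env.movel([.4983,.0695,.20],.15)
k=[.4488,.119];q=down(.025)
env.movel([*k,.20],.1,frame=q); print("d",env.movel([*k,.092],.08,guard=10))
env.close_gripper(25); s=monitor.sense(); print(s["finger_gap"],s["gripper_force"],s["position"],s["contact_force"],s["clock"])
y0=k[1]
for i in range(1,21):
    d=.002*i; r=env.movel([k[0]-.025*d,y0+d,.092],.03,guard=20); s=monitor.sense()
    if r or (abs(s["contact_force"][1])>14 and i>3): break
print(r,i,s["position"],s["contact_force"],s["finger_gap"],s["clock"])
p=s["position"]; env.release(); env.movel([p[0],p[1],.2],.15)
H=[.4983,.0695]
env.movel([*H,.25],.1,frame=down(np.pi/2+.025)); env.hold(.1)
W=eyes.grab_frame("wrist");cv2.imwrite("pics/w3.png",W["frame"][:,:,::-1]);print(monitor.sense()["clock"])
b=blobs(W["frame"],(170,120,80),(10,255,255),(220,80,290,190))[0];print(b,[cast(W,[c],.121) for a,c,_ in b])
```

```text
d False
0.1828980625998893 29.928987622261047 [0.4488079  0.11898179 0.09209899] [-0.82469004  0.44781096  2.71825022] 33.175
False 16 [0.44788119 0.14857556 0.09207755] [ -4.55871781 -20.19526707   8.16300453] 0.18083910670559566 37.175
40.5833
[(np.int32(1072), [258.4, 119.0], [21, 22, 36, 35])] [array([[0.45139451, 0.14834607, 0.121     ]])]
```

View pics/w3.png

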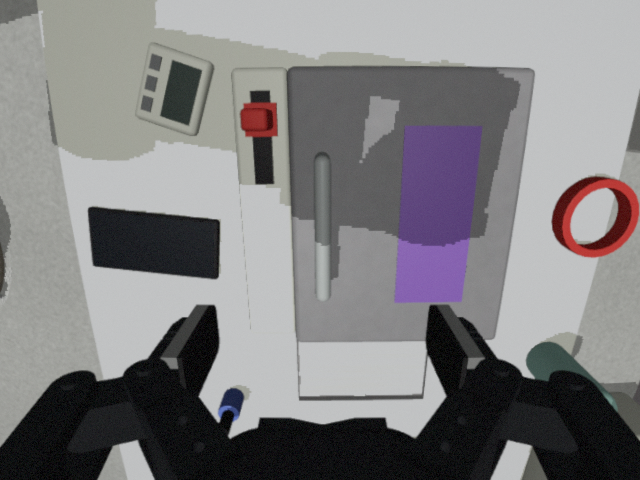

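The knob is now at (258,119), moved the full 30 mm to the robot's left onto its stop. I'll grip the bar and raise the hood along its arc.

Run:
```python
from h import *
from bench import env,monitor,eyes
H=np.array([.4983,.0695])
env.movel([*H,.15],.15); print(env.movel([*H,.119],.06,guard=10)); env.close_gripper(45)
s=monitor.sense();P=s["position"];print(P,s["finger_gap"],s["clock"])
f=lambda t:np.array([-.163*np.cos(t)+.052*np.sin(t)+.163,0,.163*np.sin(t)+.052*np.cos(t)-.052])
u=np.array([1,.025,0])
for t in np.linspace(0,.8,11)[1:]:
    d=f(t); r=env.movel(P+u*d[0]+[0,0,d[2]],.05,guard=35); s=monitor.sense()
    print(round(t,2),r,s["position"].round(3),s["contact_force"].round(1),round(s["finger_gap"],3),round(s["clock"],1))
    if r: break
env.hold(.3)
S=eyes.grab_frame("scene");cv2.imwrite("pics/s4.png",S["frame"][:,:,::-1]);print(monitor.sense()["contact_force"])
```

```text
False
[0.49824884 0.06947078 0.11915245] 0.11806812000603208 42.7417
0.08 False [0.503 0.07  0.132] [-1.9  1.  -3.3] 0.122 43.2
0.16 False [0.508 0.07  0.145] [-5.6  0.3 -3. ] 0.12 43.6
0.24 False [0.515 0.07  0.157] [-8.1  0.5  1.3] 0.121 44.0
0.32 False [0.522 0.07  0.168] [-9.7  1.2  2.9] 0.12 44.4
0.4 False [0.531 0.071 0.18 ] [-13.6   0.7   6.4] 0.124 44.9
0.48 False [0.54  0.071 0.19 ] [-15.    0.1   9.9] 0.119 45.3
0.56 False [0.55  0.071 0.2  ] [-16.2   1.7  12. ] 0.12 45.7
0.64 False [0.561 0.071 0.209] [-16.8   1.6  16.6] 0.122 46.1
0.72 False [0.573 0.072 0.217] [-12.8   1.2  13.7] 0.122 46.6
0.8 False [0.585 0.072 0.223] [-9.6  2.3 12.1] 0.12 47.0
[-9.96473957  2.61893891 11.1693407 ]
```

View pics/s4.png

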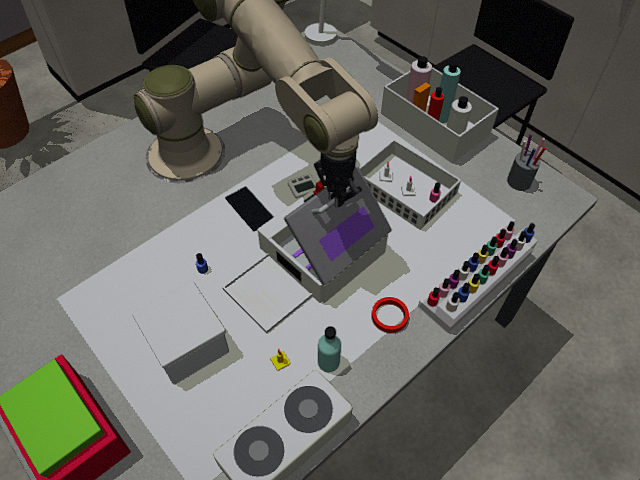

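The hood at (340,225) is raised about 45° and gripped at the bar. Both stands are upright in the tote at (387,172) and (409,186), and the bottles and case have not moved.

```bash
python3 -c "
from bench import job,monitor
s=monitor.sense();print(s['qvel'].round(3),s['gripper_force'],s['clock']);print(job.hand_in())"
```

```text
[-0.002  0.002 -0.001  0.001 -0.     0.   ] 46.09589695930481 47.3417
the job is handed in; nothing more can be done
None
```

I handed the job in at about 47 s: both stands are upright in the tote, the tug showed the hood was caught, the red knob is slid fully left, and the gripper is holding the hood at about 45°; no verdict was returned.

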